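Take the stacked hub parts apart and lay each in its own tray

ROBOT

A 6-joint arm with a two-finger parallel gripper is mounted at the origin on a cart in front of the work surface, level with it; the furniture and walls round the work are solid. World frame = base frame: x ahead of the robot, y to its left, z up, the work surface at z = 0. Lengths are in mm, angles in rad, forces in N, time in s.
With the tool pointing down it reaches from about 350 to 875 mm from the base axis. Payload 4.2 kg.
Tool frame: the origin (TCP) lies between the finger pads; the fingertips stand 17 mm ahead of it and the grasp point (between the pads) lies 2 mm behind it; z points along the fingers, y is the line along which they close (so a half turn about z gives the same grasp; the last joint's range is limited). The gripper opens to 85 mm and grips with 20 to 120 N. Pads are 22 mm wide; open, the fingers measure 114 mm over their backs; the gripper's body (76 mm by 85 mm) begins 54 mm behind the grasp point. The pads swing forward as they close: fully open they stand 13 mm farther back than shut.
Start: joints at [-1.007, 0.385, 0.008, 0, -1.194, -0.259], TCP at [187.58, -596.165, 248.312] pointing down, gripper open.
Joint ranges: [-3.14, 3.14], [-1.21, 2.06], [-1.07, 1.41], [-3.16, 2.05], [-2.99, -0.16], [-3.1, 3.1]. Speed limits (rad/s): [2.79, 2.79, 3.14, 3.14, 3.14, 3.14].

INTERFACE

Orientations are given as a unit quaternion [x, y, z, w].
In Python, from bench import arm gives the robot as it stands.
- The arm moves only by the tool jog_arm, called after "Request:" as name(argument=value, ...) on one line, values as JSON. Schema: {"type":"object","properties":{"motion":{"type":"array","items":{"type":"array","items":{"type":"number"},"minItems":6,"maxItems":6},"minItems":1,"maxItems":10},"finger_gap":{"type":"number"},"only":{"type":"string"},"quiet":{"type":"boolean"},"lines":{"type":"string"}},"required":["motion"],"additionalProperties":false}. motion is a list of rows, 1 to 10 of them, each of 6 numbers: dx, dy, dz in shares of 800 mm (1.0 is 800 mm), then a rotation vector rx, ry, rz in parts of the range, where 1.0 means pi rad; each row is the pose to reach, as a shift and turn from the pose commanded when the call began, along the tool's axes at that moment; what a row does not reach only later rows make up. A row lasts 1/10 s, in which the tool goes at most 50 mm and 0.15 rad, less where a joint would pass 70% of its speed; a pose out of reach is approached as far as the arm can. finger_gap is the finger opening in mm, set as the call begins (left out keeps the last). The fingers move at their own pace and stop on an object; the grip force is fixed at half the most. Time passes only in rows, so rows that do not move let the fingers close. The tool returns the time, the measured TCP pose, the force, the opening and the grip force at its end. only (a regular expression) keeps the lines of the reply that match it, lines (a string "A,B") keeps lines A to B, and quiet returns only ok. Input that does not fit is refused with a message, and nothing moves.
- arm.read_state(): the state, without advancing time (a new reading comes with each control period).
- arm.get_image(name): name is "scene" or "top"; returns the picture (480x640x3 uint8, blue, green, red); there is no depth.
- arm.get_calibration(name): a dict with "K" (3x3 intrinsics, pixels), "D" ([k1, k2, p1, p2, k3] as OpenCV has them; the pictures are not rectified), "rvec" (rotation vector, rad) and "tvec" (3), from world to camera coordinates, as OpenCV has them. Camera axes: x right, y down, z forward; pixel columns grow to the right and rows downward; lengths in mm; the calibration is good to about 2 mm. A picture is of the moment at which its call begins. get_calibration takes no time and is no camera call.
- arm.job_done(): hands the job in; it is judged then, once.
The state is a dict: "clock": time; "joints": joint angles; "joint_vel": joint speeds; "joint_efforts": joint torques, N m; "position": TCP position; "ee_rot": TCP orientation; "contact_force": force on the tool from outside, world axes, zero at the start; "wrist_torque": the same for the moment, N m; "gripper_width": finger opening in mm; "grasp_force": force on a finger pad.
Only numpy, scipy, OpenCV 4.12 (cv2) and the standard library are available. Lean on these libraries where they do the work, as an engineer would, in place of code of your own. Each camera call takes 0.05 s, during which the arm holds its last target. There are 200 camera calls.

TASK

The parts of a clutch hub stand in one stack. Take them off one at a time from the top down and lay each flat inside the rim of its own tray: the nut in the six-sided tray, the small ring in the smallest round tray, the larger ring in the middle one, and the thick collar, which is the bottom part, in the largest. Do not push or knock over the oil can or the single spring that stands loose on the bench.

Things in the scene. Friction and masses are not known exactly. Their poses are not given: they have to be found in the camera images.
- hub_nut: bare steel hexagon nut with a round bore, 30 mm across flats (34.6 mm across corners), 16 mm high, about 60 g; top of the stack. Origin: centre of its underside; z up; its x axis is square to one pair of flats (the others at 60 and 120 degrees). The underside is 38 mm above the worktop at the start.
- ring_narrow: dark grey spacer ring, 40 mm outer diameter, 12 mm high, about 80 g, lying flat, second from the top of the stack. Origin: centre of its underside; z up. The underside is 26 mm above the worktop at the start.
- ring_wide: grey spacer ring, 52 mm outer diameter, 10 mm high, about 80 g, lying flat, third from the top of the stack. Origin: centre of its underside; z up. The underside is 16 mm above the worktop at the start.
- thrust_collar: bright steel thrust collar, 64 mm outer diameter, 40 mm bore, 16 mm high, six small dark screw holes in its face, about 200 g; bottom of the stack, on the worktop. Origin: centre of its underside; z up.
- tray_hex: fixed six-sided black plastic tray for the nut, 54 mm across flats outside, 48 mm inside. Floor 3 mm thick, rim 3 mm thick and 6 mm high over all, so it stands 3 mm above the floor. Origin: centre of its underside, on the worktop; the nut fits in at any turn.
- tray_small: fixed round black plastic tray for the 40 mm ring, the smallest round one: 62 mm outer, 56 mm inner diameter. Floor 3 mm thick, rim 6 mm high over all, so it stands 3 mm above the floor. Origin: centre of its underside, on the worktop.
- tray_medium: fixed round black plastic tray for the 52 mm ring, the middle one: 74 mm outer, 68 mm inner diameter. Floor 3 mm thick, rim 6 mm high over all, so it stands 3 mm above the floor. Origin: centre of its underside, on the worktop.
- tray_large: fixed round black plastic tray for the 64 mm collar, the largest: 86 mm outer, 80 mm inner diameter. Floor 3 mm thick, rim 6 mm high over all, so it stands 3 mm above the floor. Origin: centre of its underside, on the worktop.
- oil_can: grey oil bottle, 47 mm in diameter, red spout, 140 mm tall, standing loose on the rear right of the side table; leave it alone. Origin: centre of its underside. Fixed obstacles, not listed: stacks of 200 mm discs and rings, one 0.20 m high about x 0.63, y -0.17, one 0.07 m high about x 0.40, y -0.10; a fixture 0.13 m high about x 0.48, y 0.23. Carry parts above them.
- spring: loose green and blue coil spring, 22 mm in diameter, 26 mm high, standing upright on the bench between the tall stack of friction linings and the tray full of the same springs; leave it alone. Origin: centre of its underside.

How it is judged:
By the outcome, as a careful person would: the job done as asked, in the order asked, and still so for the second after the job is handed in, with the robot touching nothing.
It also fails if it takes over 128 s, if anything falls off the work surface, if the arm or the gripper's body presses on something with over 40 N, if the wrist force passes 120 N, or if a joint passes its speed limit or range.

## Working session

There is one attempt and no reset: what is moved stays moved. The work goes in short steps, Python scripts to look and compute and a tool call to move; the robot and the scene stay as the last step left them, time stands still between calls to the robot, and variables do not carry over. Pictures are saved under pics/ and viewed, at most 17 in all, crops included, and the job is handed in when it is done.

```bash
ls; mkdir -p pics; python3 - <<'E'
from bench import arm
import cv2
for n in("scene","top"):
    cv2.imwrite(f"pics/{n}0.png",arm.get_image(n)); c=arm.get_calibration(n); print(n,c)
print(arm.read_state())
E
```

```text
bench.py
pics
scene {'K': array([[487.35472832,   0.        , 317.21869778],
       [  0.        , 487.35472832, 238.20135399],
       [  0.        ,   0.        ,   1.        ]]), 'D': array([0.01486669, 0.        , 0.        , 0.        , 0.        ]), 'rvec': array([ 1.96007388, -0.48281762,  0.29192382]), 'tvec': array([-539.0671353 ,  102.4576037 ,  773.84023865])}
top {'K': array([[515.19417264,   0.        , 315.51502758],
       [  0.        , 515.19417264, 244.16417211],
       [  0.        ,   0.        ,   1.        ]]), 'D': array([-0.12681864,  0.        ,  0.        ,  0.        ,  0.        ]), 'rvec': array([ 2.14008625, -2.10370437,  0.16496004]), 'tvec': array([-142.54533082,  504.4385549 ,  852.41554682])}
{'clock': 0.1, 'joints': array([-1.00738717e+00,  3.85471233e-01,  6.78492324e-03, -4.26659577e-04,
       -1.19397619e+00, -2.58595351e-01]), 'joint_vel': array([ 0.00052469, -0.00228812,  0.00279729,  0.00244108, -0.00058531,
       -0.00052078]), 'joint_efforts': array([-9.96300078e-04, -3.93316305e+01,  1.88929868e+01,  4.19793829e+00,
       -2.54409097e-03,  9.77887765e-06]), 'position': array([ 187.4477004 , -595.73345442,  247.34603162]), 'ee_rot': array([-1.51739731e-01,  9.88420024e-01,  9.34601489e-04, -1.91018502e-04]), 'contact_force': array([ 0.78443136, -0.71952547, -0.05561465]), 'wrist_torque': array([-0.0453225 ,  0.01656546,  0.00331887]), 'grasp_force': 0.0, 'gripper_width': 85.39104825664943}
```

View pics/scene0.png

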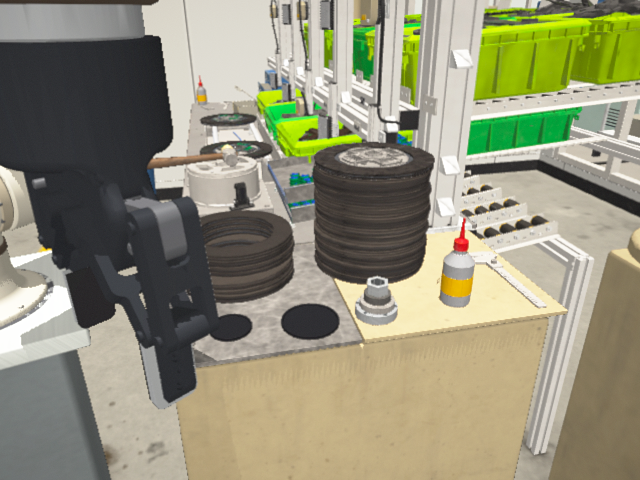

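View pics/top0.png

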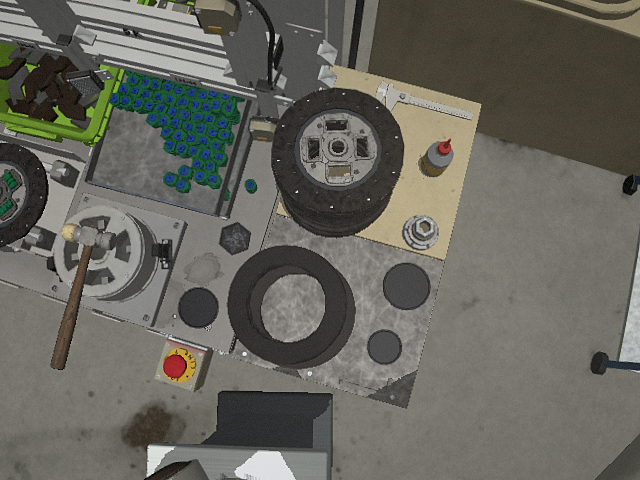

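The scene view shows the stack at about (377,300), with the small tray at (231,327) and the large tray at (311,321). In the top view I see:

- stack (421,231)
- large tray (406,287)
- small tray (384,347)
- medium tray (198,307)
- hex tray (235,236)
- spring (250,185)
- oil can (437,158)

Next I'll zoom in on the parts and get first positions.

```bash
cat > h.py <<'E'
from bench import arm
import cv2, numpy as np
def cam(n):
    c=arm.get_calibration(n); R=cv2.Rodrigues(np.array(c["rvec"]))[0]; t=np.array(c["tvec"]).ravel()
    return np.array(c["K"]),np.array(c["D"]),R,t
def ray(n,uv):
    K,D,R,t=cam(n); p=cv2.undistortPoints(np.array([[uv]],float),K,D).ravel()
    d=R.T@np.r_[p,1]; return -R.T@t,d/np.linalg.norm(d)
def onplane(n,uv,z):
    o,d=ray(n,uv); return o+d*(z-o[2])/d[2]
def tri(uvs,uvt):
    (a,d),(b,e)=ray("scene",uvs),ray("top",uvt)
    s=np.linalg.lstsq(np.c_[d,-e],b-a,rcond=None)[0]; p,q=a+s[0]*d,b+s[1]*e
    return (p+q)/2,np.linalg.norm(p-q)
def dark(img,uv,w=40,th=60):
    """ellipse of the dark blob under uv"""
    x,y=uv; c=img[y-w:y+w,x-w:x+w].max(2); m=(c<th).astype(np.uint8)
    m=cv2.morphologyEx(m,cv2.MORPH_OPEN,np.ones((3,3),np.uint8))
    n,l,s,ce=cv2.connectedComponentsWithStats(m); k=l[w,w]
    cs,_=cv2.findContours((l==k).astype(np.uint8),cv2.RETR_EXTERNAL,cv2.CHAIN_APPROX_NONE)
    c=max(cs,key=cv2.contourArea)+np.array([x-w,y-w]); return cv2.fitEllipse(c)
E
python3 - <<'E'
from h import *
t=cv2.imread("pics/top0.png"); s=cv2.imread("pics/scene0.png")
for n,uv in dict(large=(406,287),small=(384,347),medium=(198,307),hex=(235,236)).items():
    e=dark(t,uv,36,75); print(n,e,onplane("top",e[0],3).round(1))
for n,uv in dict(large=(311,321),small=(231,327)).items():
    e=dark(s,uv,36,60); print(n,e,onplane("scene",e[0],3).round(1))
a=cv2.resize(t[195:265,380:460],None,fx=5,fy=5,interpolation=cv2.INTER_CUBIC)
b=cv2.resize(s[265:335,340:420],None,fx=5,fy=5,interpolation=cv2.INTER_CUBIC)
cv2.imwrite("pics/stk.png",np.hstack([a,b]))
for n,uv in dict(oil=(437,170),spring=(250,186)).items(): print(n,onplane("top",uv,0 if n=="oil" else 26))
E
```

```text
large ((405.5, 286.5), (84.01606750488281, 84.01606750488281), 0.0) [ 439.2 -295.9    3. ]
small ((384.7099609375, 347.5306091308594), (79.95927429199219, 84.88416290283203), 34.74045181274414) [ 330.7 -258.5    3. ]
medium ((197.8067169189453, 307.3988342285156), (39.2507209777832, 39.942710876464844), 31.526884078979492) [394.9  76.7   3. ]
hex ((231.4585723876953, 233.8640899658203), (69.80506134033203, 87.57422637939453), 59.664974212646484) [530.6  21.5   3. ]
large ((309.6767578125, 321.2901306152344), (33.99231719970703, 56.646873474121094), 88.85743713378906) [ 440.1 -298.9    3. ]
small ((217.43333435058594, 318.62969970703125), (45.19500732421875, 61.680728912353516), 121.89997863769531) [ 323.  -228.2    3. ]
oil [ 659.44394967 -358.79143544    0.        ]
spring [615.2016292  -12.45913513  26.        ]
```

View pics/stk.png

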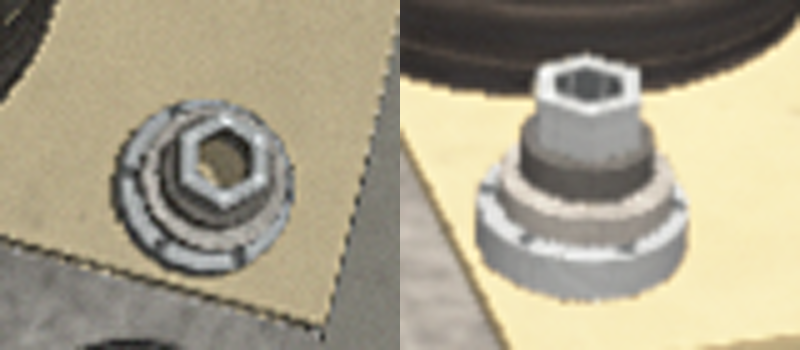

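The crops show the nut's top face centred near top pixel (424.8,226.6) and scene pixel (377.6,281.6). The collar's outer edge is centred near (420.6,232) in the top view. Next I'll refine the positions with masks and two-view rays.

```bash
python3 - <<'E'
from h import *
t=cv2.imread("pics/top0.png"); s=cv2.imread("pics/scene0.png")
T={}
for n,uv in dict(large=(406,287),small=(384,347),medium=(198,307),hex=(235,236)).items():
    print(n,t[uv[1]-2:uv[1]+2,uv[0]-2:uv[0]+2].max(2).mean())
    for th in (50,60,68):
        e=dark(t,uv,34,th); print(th,np.round(np.r_[e[0],e[1]],1),onplane("top",e[0],6).round(1)); 
for n,uv in dict(large=(311,321),small=(233,328)).items():
    for th in (25,35,45):
        e=dark(s,uv,36,th); print(n,th,np.round(np.r_[e[0],e[1]],1),onplane("scene",e[0],6).round(1))
# stack
def sub(p,ox,oy): return (ox+(p[0]+.5)/5-.5, oy+(p[1]+.5)/5-.5)
V=np.array([(225,110),(267,130),(268,182),(222,208),(182,185),(182,128)]);
ct=sub(V.mean(0),380,195)
W=np.array([(588,56),(640,70),(638,98),(586,113),(536,98),(538,70)])-[400,0]
cs=sub(W.mean(0),340,265)
print("nut top",tri(cs,ct), onplane("top",ct,54),onplane("scene",cs,54))
w=np.array([onplane("top",sub(v,380,195),54) for v in V])
e=np.diff(np.vstack([w,w[:1]]),axis=0); print("sides",np.linalg.norm(e[:,:2],axis=1).round(1),"flat dirs deg",(np.degrees(np.arctan2(e[:,1],e[:,0]))%60).round(1))
# yellow bench -> stack outline in top
h=cv2.cvtColor(t,cv2.COLOR_BGR2HSV); m=((h[...,1]<75)|(h[...,2]<90)).astype(np.uint8)[200:258,395:447]
m=cv2.morphologyEx(m,cv2.MORPH_OPEN,np.ones((3,3)));n,l,st,ce=cv2.connectedComponentsWithStats(m);k=l[31,26]
c,_=cv2.findContours((l==k).astype(np.uint8),0,1);c=max(c,key=cv2.contourArea)+[395,200];el=cv2.fitEllipse(c)
print("collar outline",el,onplane("top",el[0],10))
E
```

```text
large 73.3125
50 [405.5 286.5  79.3  79.3] [ 439.  -295.4    6. ]
60 [405.5 286.5  79.3  79.3] [ 439.  -295.4    6. ]
68 [405.5 286.5  79.3  79.3] [ 439.  -295.4    6. ]
small 79.5
50 [383.5 346.5  79.3  79.3] [ 332.5 -256.     6. ]
60 [383.5 346.5  79.3  79.3] [ 332.5 -256.     6. ]
68 [384.  347.   77.3  79.7] [ 331.7 -257.     6. ]
medium 56.875
50 [197.5 306.5  79.3  79.3] [396.4  76.6   6. ]
60 [197.  306.5  78.   79.9] [396.3  77.5   6. ]
68 [197.8 307.3  38.5  39.8] [395.  76.   6.]
hex 92.25
50 [234.5 235.6  79.1  79.4] [526.9  15.1   6. ]
60 [231.9 234.   66.9  82.4] [529.6  20.1   6. ]
68 [231.9 234.1  67.   82.3] [529.5  20.    6. ]
large 25 [310.5 320.5  84.   84. ] [ 440.2 -301.6    6. ]
large 35 [310.5 320.5  84.   84. ] [ 440.2 -301.6    6. ]
large 45 [310.5 320.5  84.   84. ] [ 440.2 -301.6    6. ]
small 25 [232.5 327.5  84.   84. ] [ 334.5 -264.4    6. ]
small 35 [232.5 327.5  84.   84. ] [ 334.5 -264.4    6. ]
small 45 [232.5 327.5  84.   84. ] [ 334.5 -264.4    6. ]
nut top (array([ 539.64964018, -321.98457436,   54.30777786]), np.float64(0.20192681093966292)) [ 539.62248225 -321.99723209   54.        ] [ 540.07097533 -321.54896395   54.        ]
sides [16.1 18.4 18.7 15.8 20.2 16.5] flat dirs deg [ 4.8 59.8  0.2  0.3 59.  53.7]
collar outline ((420.5, 228.5), (59.94733810424805, 67.9404067993164), 0.0) [ 544.40136551 -323.2486011    10.        ]
```

```bash
python3 - <<'E'
from h import *
t=cv2.imread("pics/top0.png"); s=cv2.imread("pics/scene0.png")
f=lambda i,x,y,w,h,W,H:cv2.resize(i[y-h:y+h,x-w:x+w],(W,H),interpolation=cv2.INTER_CUBIC)
P=[f(t,406,287,30,30,260,260),f(t,384,347,30,30,260,260),f(t,235,236,30,30,260,260)]
Q=[f(s,311,321,40,40,260,260),f(s,233,328,40,40,260,260),f(t,198,307,30,30,260,260)]
cv2.imwrite("pics/trays.png",np.vstack([np.hstack(P),np.hstack(Q)]))
E
```

```text
(no output)
```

View pics/trays.png

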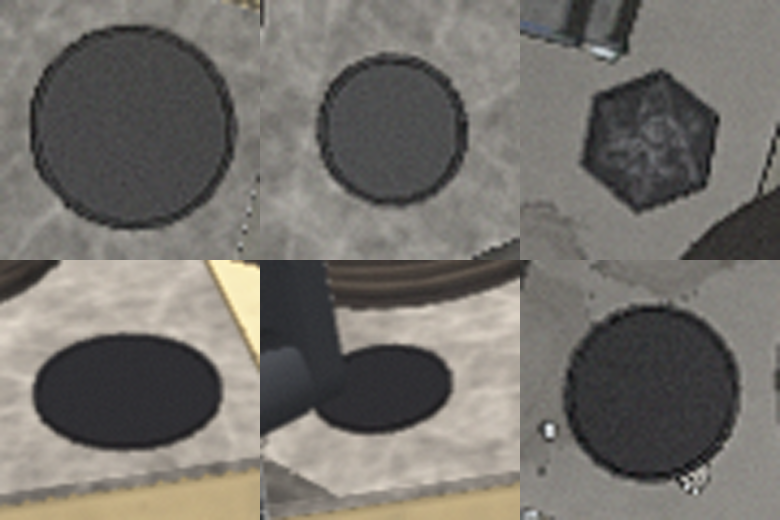

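Reading rim extents from the crop, the tray centres in the top view are:

- large (406.4,286)
- small (384.2,346.5)
- hex (234.7,237.4)
- medium (198.1,307.4)

In the scene view they are large (309.9,321.3) and small (237,327.4), the second partly hidden by the gripper.

```bash
cat >> h.py <<'E'
from scipy.spatial.transform import Rotation as Ro
def go(x,y,z,deg=None):
    """tool-axis shift/turn to TCP x,y,z with closing line at deg in world (mod 180)"""
    s=arm.read_state(); R=Ro.from_quat(s["ee_rot"]); M=R.as_matrix()
    d=M.T@(np.array([x,y,z])-s["position"]); out=np.zeros(3)
    tilt=(M.T@np.cross(M[:,2],[0,0,-1])); out[:2]=tilt[:2]
    if deg is not None:
        a=np.degrees(np.arctan2(M[1,1],M[0,1])); dd=(deg-a+90)%180-90; out[2]=-np.radians(dd)
    print("pos",s["position"].round(1),"shift",d.round(1),"turn",out.round(3),"j6",s["joints"].round(2)[5],"t",round(s["clock"],2),"F",s["contact_force"].round(1),"w",round(s["gripper_width"],1),"g",round(s["grasp_force"]))
E
python3 - <<'E'
from h import *
print("large",tri((309.9,321.3),(406.4,286)),onplane("top",(406.4,286),4))
print("small",tri((237,327.4),(384.2,346.5)),onplane("top",(384.2,346.5),4))
print("hex",onplane("top",(234.7,237.4),4),"med",onplane("top",(198.1,307.4),4))
go(540,-322,150,90)
E
```

```text
large (array([ 440.60419234, -297.77022059,    2.05946333]), np.float64(0.7423762769107829)) [ 440.06858913 -297.32919704    4.        ]
small (array([ 337.29322436, -259.13302011,    1.06454559]), np.float64(10.023885461379749)) [ 332.52070458 -257.47559107    4.        ]
hex [523.86050126  14.96580332   4.        ] med [394.89898524  75.86932025   4.        ]
pos [ 187.4 -595.7  247.3] shift [-418.4  155.2   97.6] turn [ 0.002 -0.     0.305] j6 -0.26 t 0.1 F [ 0.8 -0.7 -0.1] w 85.4 g 0
```

Units first: shifts go in shares of 800 mm and turns go in shares of pi rad. So -418 mm is -0.5225, 120 mm is 0.15, 0.305 rad is 0.0971.

Request:
jog_arm(motion=[[-0.0575,0.0213,0,0,0,0.0318],[-0.1163,0.0425,0,0,0,0.0637],[-0.1738,0.0638,0,0,0,0.0955],[-0.2325,0.0863,0,0,0,0.0971],[-0.29,0.1075,0,0,0,0.0971],[-0.3488,0.1288,0,0,0,0.0971],[-0.4063,0.15,0,0,0,0.0971],[-0.465,0.1725,0.025,0,0,0.0971],[-0.5225,0.1938,0.0625,0,0,0.0971],[-0.5225,0.1938,0.1,0,0,0.0971]], finger_gap=50)

```text
clock: 1.1
position: [543.9, -320.4, 168.6]
ee_rot: [-0.002, 1.0, -0.001, 0.002]
contact_force: [0.5, 0.3, -0.1]
gripper_width: 50.2
grasp_force: 0.0
```

Request:
jog_arm(motion=[[0,0,0,0,0,0],[0,0,0,0,0,0]])

```text
clock: 1.3
position: [539.4, -323.0, 167.9]
ee_rot: [-0.0, 1.0, -0.0, -0.001]
contact_force: [0.1, -0.2, 0.9]
gripper_width: 50.0
grasp_force: 0.0
```

```bash
python3 -c "
from h import *
cv2.imwrite('pics/s1.png',cv2.resize(arm.get_image('scene')[120:340,200:500],None,fx=2.6,fy=2.6))
go(540,-322,80,90)"
```

```text
pos [ 539.9 -323.8  169.4] shift [-0.1  1.9 89.4] turn [-0.001  0.001 -0.   ] j6 -1.29 t 1.35 F [ 0.4 -0.9  1. ] w 49.9 g 0
```

View pics/s1.png

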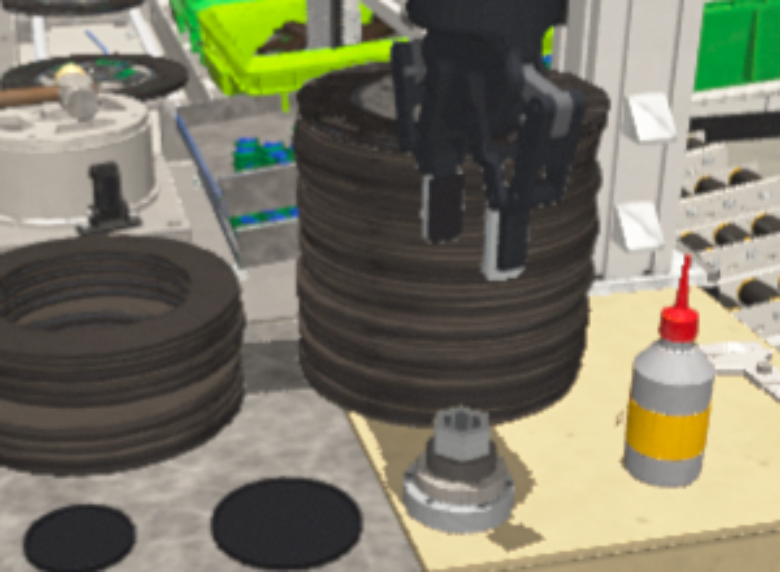

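The gripper hangs above the stack, with fingertips at crop (502,278) and (443,240). The nut top is at about (461,415), and the oil can stands well clear.

```bash
python3 - <<'E'
from h import *
for u,v,y in ((502,276,-354),(443,240,-290)):
    o,d=ray("scene",(200+u/2.6,120+v/2.6))
    print(o.round(),(o+d*(540-o[0])/d[0]).round(1),(o+d*(y-o[1])/d[1]).round(1))
for u,v in ((200+79/2.6,120+540/2.6),): print("small",tri((u,v),(384.2,346.5)))
E
```

```text
[ 182. -834.  413.] [ 540.  -352.3  154. ] [ 538.7 -354.   154.9]
[ 182. -834.  413.] [ 540.  -297.3  154.3] [ 544.8 -290.   150.8]
small (array([ 332.81102276, -257.78893675,    2.01451788]), np.float64(0.6868645737515938))
```

In the tool's units: 109 mm is 0.1363, 102 mm is 0.1275.

Request:
jog_arm(motion=[[0,0,0.0438,0,0,0],[0,0,0.0875,0,0,0],[0,0,0.1125,0,0,0],[0,0,0.1275,0,0,0],[0,0,0.1363,0,0,0],[0,0,0.1363,0,0,0],[0,0,0.1363,0,0,0]])

```text
clock: 2.05
position: [540.6, -323.5, 60.9]
ee_rot: [0.0, 1.0, -0.001, 0.001]
contact_force: [-0.6, 0.2, 0.4]
gripper_width: 49.8
grasp_force: 0.0
```

Request:
jog_arm(motion=[[0,0,0,0,0,0],[0,0,0,0,0,0],[0,0,0,0,0,0],[0,0,0,0,0,0],[0,0,0,0,0,0],[0,0,0,0,0,0]], finger_gap=20)

```text
clock: 2.65
position: [540.7, -323.2, 60.9]
ee_rot: [-0.0, 1.0, -0.001, 0.001]
contact_force: [-1.2, 0.1, 5.6]
gripper_width: 28.2
grasp_force: 59.8
```

```bash
python3 -c "
from h import *
cv2.imwrite('pics/s2.png',cv2.resize(arm.get_image('scene')[200:340,290:480],None,fx=3,fy=3))
go(540,-322,180,90)"
```

```text
pos [ 540.7 -323.2   60.9] shift [   0.4    1.  -119.1] turn [-0.001  0.002  0.001] j6 -1.29 t 2.7 F [-1.5  0.5  5.9] w 27.8 g 60
```

View pics/s2.png

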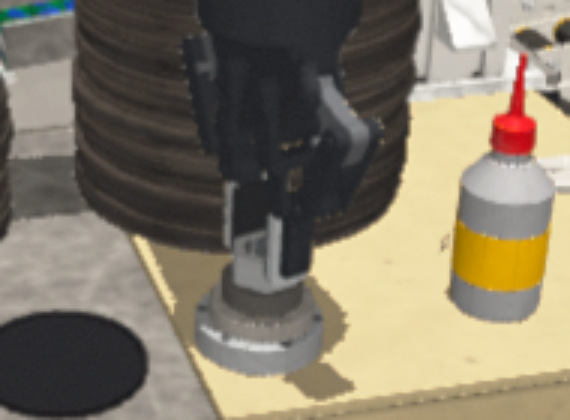

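Request:
jog_arm(motion=[[0,0,-0.0125,0,0,0],[0,0,-0.05,0,0,0],[0,0,-0.1063,0,0,0],[0,0,-0.1625,0,0,0],[0,0,-0.2125,0,0,0],[0,0,-0.2438,0,0,0],[0,0,-0.25,0,0,0],[0,0,-0.25,0,0,0]])

```text
clock: 3.5
position: [539.7, -322.6, 259.7]
ee_rot: [0.0, 1.0, 0.0, 0.001]
contact_force: [-1.3, -0.2, -1.6]
gripper_width: 28.3
grasp_force: 59.3
```

Request:
jog_arm(motion=[[0.0188,0.0375,0,0,0,0],[0.0438,0.0875,0,0,0,0],[0.0563,0.1438,0,0,0,0],[0.0563,0.2,0,0,0,0],[0.0563,0.2563,0,0,0,0],[0.05,0.3125,0,0,0,0],[0.0375,0.3625,0,0,0,0],[0.025,0.4,0,0,0,0],[0.02,0.4213,0,0,0,0],[0.02,0.4213,0,0,0,0]])

```text
clock: 4.5
position: [523.4, 15.7, 257.3]
ee_rot: [-0.001, 1.0, -0.0, -0.002]
contact_force: [-0.3, 0.5, -1.1]
gripper_width: 27.8
grasp_force: 59.4
```

```bash
python3 -c "
from h import *
cv2.imwrite('pics/t1.png',arm.get_image('top')[100:400,100:500])
go(524,15,60,90)"
```

```text
pos [523.1  14.5 257.6] shift [ -1.6   0.7 197.6] turn [-0.001 -0.004  0.001] j6 -1.91 t 4.55 F [-0.8 -1.  -0.1] w 28.1 g 59
```

View pics/t1.png

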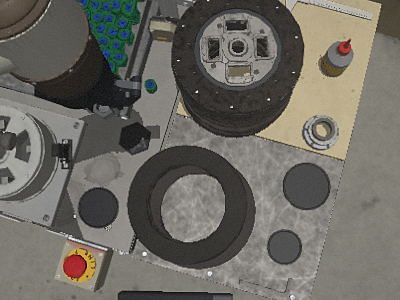

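Request:
jog_arm(motion=[[0,0,0.05,0,0,0],[0,0,0.1063,0,0,0],[0,0,0.1625,0,0,0],[0,0,0.2125,0,0,0],[0,0,0.25,0,0,0],[0,0,0.2725,0,0,0],[0,0,0.2838,0,0,0],[0,0,0.2888,0,0,0],[0,0,0.2913,0,0,0],[0,0,0.2913,0,0,0]])

```text
clock: 5.55
position: [524.3, 14.0, 27.0]
ee_rot: [0.0, 1.0, 0.0, 0.001]
contact_force: [0.4, -0.1, -0.6]
gripper_width: 27.9
grasp_force: 59.4
```

Request:
jog_arm(motion=[[0,0,0,0,0,0],[0,0,0.0006,0,0,0],[0,0,0.0006,0,0,0]])

```text
clock: 5.85
position: [524.1, 14.3, 26.3]
ee_rot: [0.0, 1.0, 0.0, 0.0]
contact_force: [-0.6, 0.0, -1.8]
gripper_width: 27.8
grasp_force: 59.4
```

In the tool's units: 1.4 mm is 0.0018, 0.7 mm is 0.0009.

Request:
jog_arm(motion=[[0,0,0.0009,0,0,0],[0,0,0.0018,0,0,0],[0,0,0.0018,0,0,0]])

```text
clock: 6.15
position: [524.1, 14.3, 25.9]
ee_rot: [-0.0, 1.0, -0.0, 0.0]
contact_force: [-3.7, -0.4, 8.8]
gripper_width: 28.0
grasp_force: 60.6
```

Request:
jog_arm(motion=[[0,0,0.0006,0,0,0],[0,0,0.0006,0,0,0]])

```text
clock: 6.35
position: [524.1, 14.3, 25.9]
ee_rot: [-0.0, 1.0, -0.0, 0.0]
contact_force: [-4.1, 1.0, 12.6]
gripper_width: 28.1
grasp_force: 61.0
```

In the tool's units: -235 mm is -0.2938, -215 mm is -0.2688.

Request:
jog_arm(motion=[[0,0,0,0,0,0],[0,0,0,0,0,0],[0,0,0,0,0,0],[0,0,-0.0063,0,0,0],[0,0,-0.05,0,0,0],[0,0,-0.1063,0,0,0],[0,0,-0.1625,0,0,0],[0,0,-0.2188,0,0,0],[0,0,-0.2688,0,0,0],[0,0,-0.2938,0,0,0]], finger_gap=46)

```text
clock: 7.35
position: [525.1, 14.2, 263.6]
ee_rot: [-0.0, 1.0, 0.001, 0.004]
contact_force: [0.1, -0.3, 0.3]
gripper_width: 46.2
grasp_force: 0.0
```

Request:
jog_arm(motion=[[0.0375,-0.0563,0,0,0,0],[0.0563,-0.1125,0,0,0,0],[0.0563,-0.1688,0,0,0,0],[0.0563,-0.225,0,0,0,0],[0.05,-0.2813,0,0,0,0],[0.025,-0.3313,0,0,0,0],[0,-0.3813,0,0,0,0],[-0.02,-0.4213,0,0,0,0],[-0.02,-0.4213,0,0,0,0]], finger_gap=62)

```text
clock: 8.25
position: [540.6, -326.3, 257.2]
ee_rot: [0.002, 1.0, -0.0, -0.001]
contact_force: [-0.4, 0.6, -0.7]
gripper_width: 62.3
grasp_force: 0.0
```

```bash
python3 -c "
from h import *
i=arm.get_image('top'); s=arm.get_image('scene')
f=lambda i,x,y,w,F:cv2.resize(i[y-w:y+w,x-w:x+w],None,fx=F,fy=F,interpolation=cv2.INTER_CUBIC)
cv2.imwrite('pics/t2.png',np.hstack([f(i,235,230,39,5),f(s,377,300,39,5)]))
go(540,-322,46.5,90)"
```

```text
pos [ 539.4 -323.2  257.9] shift [ -1.    1.  211.4] turn [ 0.001 -0.002 -0.002] j6 -1.29 t 8.35 F [-0.5 -0.3 -0.4] w 62.1 g 0
```

View pics/t2.png

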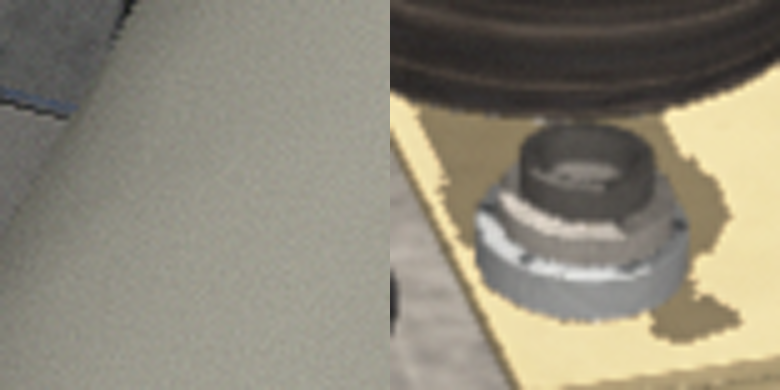

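The arm hides the hex tray in the left crop. The right crop shows the remaining rings undisturbed, with the narrow ring on top at about (587,165). Grasping that ring next.

In the tool's units: 212 mm is 0.265, 165 mm is 0.2063.

Request:
jog_arm(motion=[[0,0,0.05,0,0,0],[0,0,0.1063,0,0,0],[0,0,0.1625,0,0,0],[0,0,0.2063,0,0,0],[0,0,0.2375,0,0,0],[0,0,0.2538,0,0,0],[0,0,0.2613,0,0,0],[0,0,0.265,0,0,0],[0,0,0.265,0,0,0],[0,0,0.265,0,0,0]])

```text
clock: 9.35
position: [540.6, -323.1, 48.4]
ee_rot: [-0.0, 1.0, -0.0, 0.001]
contact_force: [0.8, -0.5, -0.0]
gripper_width: 61.8
grasp_force: 0.0
```

Request:
jog_arm(motion=[[0,0,0,0,0,0],[0,0,0,0,0,0],[0,0,0,0,0,0],[0,0,0,0,0,0],[0,0,0,0,0,0],[0,0,0,0,0,0]], finger_gap=30)

```text
clock: 9.95
position: [540.4, -323.1, 48.3]
ee_rot: [-0.0, 1.0, -0.0, 0.001]
contact_force: [-0.6, 1.0, 5.4]
gripper_width: 36.8
grasp_force: 59.4
```

Request:
jog_arm(motion=[[0,0,-0.0025,0,0,0],[0,0,-0.0075,0,0,0],[0,0,-0.025,0,0,0],[0,0,-0.0375,0,0,0],[0,0,-0.0375,0,0,0]])

```text
clock: 10.45
position: [541.2, -323.5, 79.5]
ee_rot: [-0.0, 1.0, -0.001, 0.002]
contact_force: [0.7, 0.2, -1.0]
gripper_width: 36.6
grasp_force: 60.1
```

```bash
python3 -c "
from h import *
s=arm.get_image('scene')
f=lambda i,x,y,w,F:cv2.resize(i[y-w:y+w,x-w:x+w],None,fx=F,fy=F,interpolation=cv2.INTER_CUBIC)
cv2.imwrite('pics/s3.png',f(s,377,280,55,5))
go(332.6,-257.6,46.5,90)"
```

```text
pos [ 540.6 -323.1   78.4] shift [208.1  65.5  31.3] turn [-0.001  0.003 -0.   ] j6 -1.29 t 10.5 F [ 0.  -0.5 -2.2] w 36.5 g 60
```

View pics/s3.png

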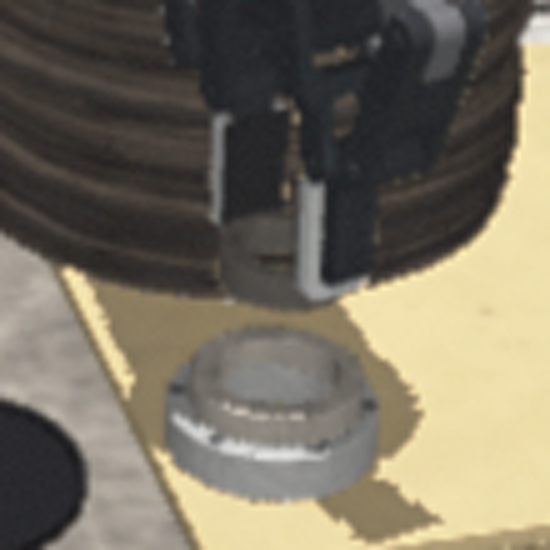

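In the tool's units: 207.6 mm is 0.2595, 207 mm is 0.2588.

Request:
jog_arm(motion=[[0.0125,0.0038,-0.0375,0,0,0],[0.05,0.015,-0.0625,0,0,0],[0.1,0.0313,-0.0625,0,0,0],[0.15,0.0475,-0.0625,0,0,0],[0.2,0.0625,-0.0625,0,0,0],[0.2375,0.075,-0.0625,0,0,0],[0.2588,0.0813,-0.05,0,0,0],[0.2595,0.0813,-0.0125,0,0,0],[0.2595,0.0813,0.025,0,0,0],[0.2595,0.0813,0.05,0,0,0]])

```text
clock: 11.5
position: [331.3, -257.5, 35.7]
ee_rot: [0.0, 1.0, 0.0, -0.001]
contact_force: [-0.2, 0.3, -0.6]
gripper_width: 36.7
grasp_force: 60.2
```

Request:
jog_arm(motion=[[0,0,0.01,0,0,0],[0,0,0.0138,0,0,0],[0,0,0.015,0,0,0],[0,0,0.0159,0,0,0],[0,0,0.0159,0,0,0]])

```text
clock: 12.0
position: [332.1, -257.8, 25.3]
ee_rot: [0.0, 1.0, -0.0, 0.0]
contact_force: [-2.8, 1.7, 3.8]
gripper_width: 36.3
grasp_force: 60.7
```

In the tool's units: 0.4 mm is 0.0005.

Request:
jog_arm(motion=[[0,0,0.0005,0,0,0],[0,0,0.0005,0,0,0]])

```text
clock: 12.2
position: [332.1, -257.8, 25.3]
ee_rot: [0.0, 1.0, -0.0, 0.0]
contact_force: [-4.3, 2.0, 9.2]
gripper_width: 36.6
grasp_force: 61.3
```

Request:
jog_arm(motion=[[0,0,0,0,0,0],[0,0,0,0,0,0],[0,0,0,0,0,0],[0,0,-0.0063,0,0,0],[0,0,-0.0438,0,0,0],[0,0,-0.0938,0,0,0],[0,0,-0.125,0,0,0],[0,0,-0.125,0,0,0]], finger_gap=58)

```text
clock: 13.0
position: [334.6, -258.7, 127.5]
ee_rot: [-0.0, 1.0, -0.002, 0.004]
contact_force: [0.1, 0.2, 0.4]
gripper_width: 58.0
grasp_force: 0.0
```

Request:
jog_arm(motion=[[-0.0438,-0.0138,0,0,0,0],[-0.1,-0.0313,0,0,0,0],[-0.1563,-0.0488,0,0,0,0],[-0.2063,-0.0638,0,0,0,0],[-0.2438,-0.0763,0,0,0,0],[-0.2595,-0.0813,0,0,0,0],[-0.2595,-0.0813,0,0,0,0],[-0.2595,-0.0813,0,0,0,0]], finger_gap=72)

```text
clock: 13.8
position: [538.6, -322.4, 122.5]
ee_rot: [0.0, 1.0, 0.001, -0.001]
contact_force: [-0.5, 0.5, -0.4]
gripper_width: 72.1
grasp_force: 0.0
```

```bash
python3 -c "
from h import *
i=arm.get_image('top'); s=arm.get_image('scene')
f=lambda i,x,y,w,F:cv2.resize(i[y-w:y+w,x-w:x+w],None,fx=F,fy=F,interpolation=cv2.INTER_CUBIC)
cv2.imwrite('pics/t3.png',np.hstack([f(i,384,347,39,5),f(s,235,320,39,5)]))
go(540,-322,35,90)"
```

```text
pos [ 538.5 -322.5  123.4] shift [-1.7  0.4 88.4] turn [ 0.001 -0.002 -0.001] j6 -1.29 t 13.9 F [-0.  -0.5  0.7] w 71.8 g 0
```

View pics/t3.png

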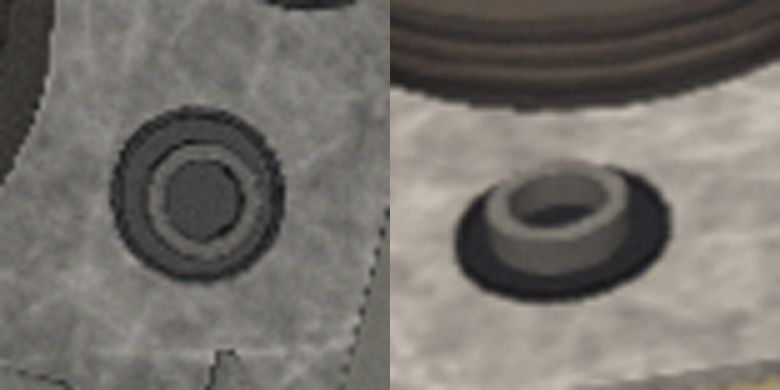

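The narrow ring lies flat inside the small tray. In the left crop its centre is (205,199) against a tray centre of (198,194). Next is the wide ring.

In the tool's units: 88.8 mm is 0.111, 87 mm is 0.1088.

Request:
jog_arm(motion=[[0,0,0.0438,0,0,0],[0,0,0.075,0,0,0],[0,0,0.0938,0,0,0],[0,0,0.1038,0,0,0],[0,0,0.1088,0,0,0],[0,0,0.111,0,0,0],[0,0,0.111,0,0,0],[0,0,0.111,0,0,0]])

```text
clock: 14.7
position: [540.3, -323.0, 35.9]
ee_rot: [0.0, 1.0, -0.0, 0.001]
contact_force: [0.7, -0.8, -0.2]
gripper_width: 72.2
grasp_force: 0.0
```

Request:
jog_arm(motion=[[0,0,0,0,0,0],[0,0,0,0,0,0],[0,0,0,0,0,0],[0,0,0,0,0,0],[0,0,0,0,0,0],[0,0,0,0,0,0]], finger_gap=42)

```text
clock: 15.3
position: [540.3, -323.1, 36.4]
ee_rot: [-0.0, 1.0, -0.0, 0.001]
contact_force: [0.2, 0.0, 5.7]
gripper_width: 48.2
grasp_force: 60.9
```

Request:
jog_arm(motion=[[0,0,-0.0025,0,0,0],[0,0,-0.0075,0,0,0],[0,0,-0.025,0,0,0],[0,0,-0.0375,0,0,0],[0,0,-0.0375,0,0,0]])

```text
clock: 15.8
position: [541.3, -323.4, 67.6]
ee_rot: [-0.0, 1.0, -0.001, 0.002]
contact_force: [0.2, 0.6, -1.0]
gripper_width: 48.1
grasp_force: 61.9
```

```bash
python3 -c "
from h import *
s=arm.get_image('scene')
f=lambda i,x,y,w,F:cv2.resize(i[y-w:y+w,x-w:x+w],None,fx=F,fy=F,interpolation=cv2.INTER_CUBIC)
cv2.imwrite('pics/s4.png',f(s,377,280,55,5))
go(394.9,75.9,46.5,90)"
```

```text
pos [ 540.6 -323.1   66.5] shift [145.8 399.   19.3] turn [-0.001  0.003 -0.   ] j6 -1.29 t 15.85 F [-0.  -0.1 -1.1] w 47.6 g 62
```

View pics/s4.png

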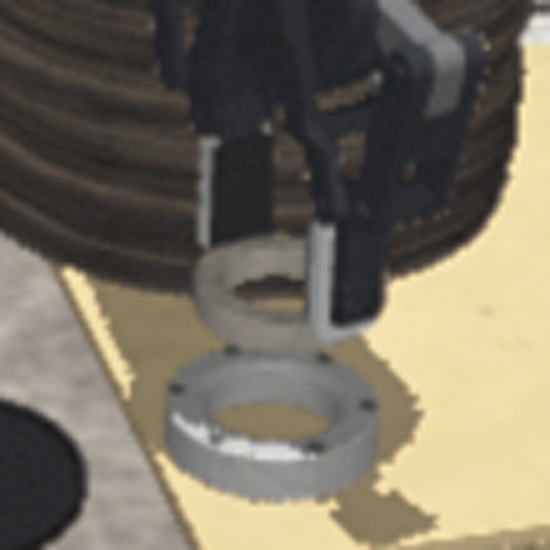

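The wide ring is held level, and the collar stays in place at about crop (270,420). Next I'll lift and carry it round to the medium tray.

In the tool's units: 270 mm is 0.3375, 180 mm is 0.225.

Request:
jog_arm(motion=[[0,0,-0.0438,0,0,0],[0.025,0,-0.0938,0,0,0],[0.075,0.0063,-0.1313,0,0,0],[0.125,0.025,-0.1438,0,0,0],[0.1625,0.0625,-0.1438,0,0,0],[0.1813,0.1125,-0.1438,0,0,0],[0.1813,0.1688,-0.1438,0,0,0],[0.1813,0.225,-0.1438,0,0,0],[0.1813,0.2813,-0.1438,0,0,0],[0.1813,0.3375,-0.1438,0,0,0]])

```text
clock: 16.85
position: [394.2, -51.3, 180.1]
ee_rot: [0.0, 1.0, 0.0, 0.0]
contact_force: [1.2, 0.3, -0.4]
gripper_width: 48.0
grasp_force: 62.1
```

Request:
jog_arm(motion=[[0,0.0563,0,0,0,0],[0,0.1063,0,0,0,0],[0,0.1438,0,0,0,0],[0,0.1604,0,0,0,0],[0,0.1604,0.025,0,0,0],[0,0.1604,0.075,0,0,0],[0,0.1604,0.125,0,0,0],[0,0.1604,0.1625,0,0,0],[0,0.1604,0.1813,0,0,0],[0,0.1604,0.1813,0,0,0]])

```text
clock: 17.85
position: [393.4, 74.5, 33.2]
ee_rot: [0.0, 1.0, -0.002, -0.003]
contact_force: [0.1, -1.2, -0.0]
gripper_width: 47.9
grasp_force: 62.2
```

```bash
python3 -c "
from h import *
go(394.9,75.9,22,90)
cv2.imwrite('pics/t4.png',cv2.resize(arm.get_image('top')[220:400,90:330],None,fx=3,fy=3))"
```

```text
pos [393.4  74.5  33.2] shift [-1.6  1.4 11.2] turn [-0.003 -0.005 -0.001] j6 -2.17 t 17.85 F [ 0.1 -1.2 -0. ] w 47.9 g 62
```

View pics/t4.png

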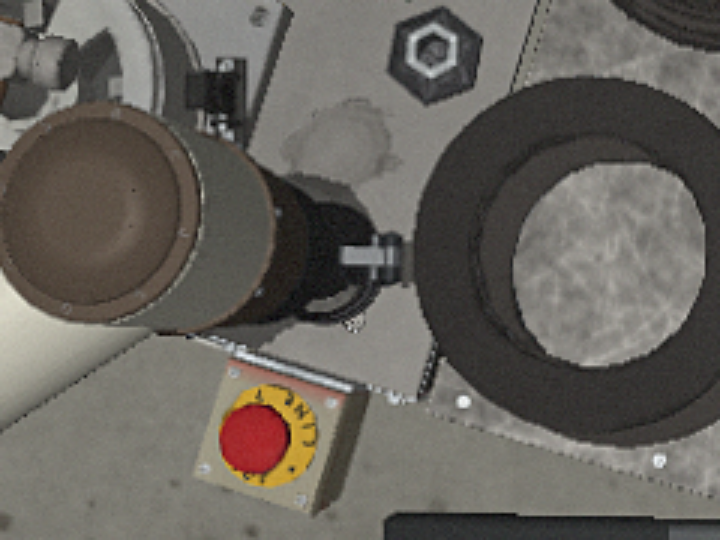

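The nut sits flat and centred in the hex tray at crop (433,50). Lowering the wide ring the rest of the way now.

In the tool's units: 12.8 mm is 0.016, 12 mm is 0.015.

Request:
jog_arm(motion=[[0,0,0.0075,0,0,0],[0,0,0.0125,0,0,0],[0,0,0.015,0,0,0],[0,0,0.016,0,0,0],[0,0,0.016,0,0,0]])

```text
clock: 18.4
position: [395.2, 75.6, 23.3]
ee_rot: [-0.0, 1.0, 0.0, 0.001]
contact_force: [-1.4, -0.1, 9.9]
gripper_width: 48.2
grasp_force: 63.6
```

In the tool's units: -158 mm is -0.1975, -150 mm is -0.1875.

Request:
jog_arm(motion=[[0,0,0,0,0,0],[0,0,0,0,0,0],[0,0,0,0,0,0],[0,0,-0.0063,0,0,0],[0,0,-0.0438,0,0,0],[0,0,-0.0938,0,0,0],[0,0,-0.15,0,0,0],[0,0,-0.1875,0,0,0],[0,0,-0.1975,0,0,0],[0,0,-0.1975,0,0,0]], finger_gap=60)

```text
clock: 19.4
position: [395.2, 75.8, 181.4]
ee_rot: [0.0, 1.0, 0.001, 0.001]
contact_force: [-0.1, -0.1, -0.1]
gripper_width: 60.3
grasp_force: 0.0
```

Request:
jog_arm(motion=[[0,-0.05,0,0,0,0],[0,-0.1063,0,0,0,0],[0,-0.1625,0,0,0,0],[0,-0.2188,0,0,0,0],[0,-0.275,0,0,0,0],[0,-0.3313,0,0,0,0],[0,-0.3813,0,0,0,0],[-0.0188,-0.4313,0,0,0,0],[-0.0563,-0.475,0,0,0,0],[-0.1063,-0.4979,0,0,0,0]], finger_gap=83)

```text
clock: 20.4
position: [478.4, -325.2, 177.5]
ee_rot: [0.002, 1.0, 0.001, -0.002]
contact_force: [-0.4, 0.5, 0.6]
gripper_width: 82.6
grasp_force: 0.0
```

Request:
jog_arm(motion=[[-0.0438,0,0.025,0,0,0],[-0.0688,0,0.05,0,0,0],[-0.0754,0,0.075,0,0,0],[-0.0754,0,0.075,0,0,0],[-0.0754,0,0.075,0,0,0]])

```text
clock: 20.9
position: [539.0, -322.6, 118.4]
ee_rot: [0.0, 1.0, 0.001, -0.002]
contact_force: [-0.0, 0.5, -0.4]
gripper_width: 82.8
grasp_force: 0.0
```

```bash
python3 -c "
from h import *
i=arm.get_image('top'); s=arm.get_image('scene')
f=lambda i,x,y,w,F:cv2.resize(i[y-w:y+w,x-w:x+w],None,fx=F,fy=F,interpolation=cv2.INTER_CUBIC)
cv2.imwrite('pics/t5.png',np.hstack([f(i,198,307,39,5),f(s,377,290,39,5)]))
go(540,-322,18,90)"
```

```text
pos [ 539.9 -323.   120.7] shift [-1.000e-01  1.100e+00  1.027e+02] turn [-0.  0. -0.] j6 -1.29 t 21.0 F [-0.  -0.2  0. ] w 83.1 g 0
```

View pics/t5.png

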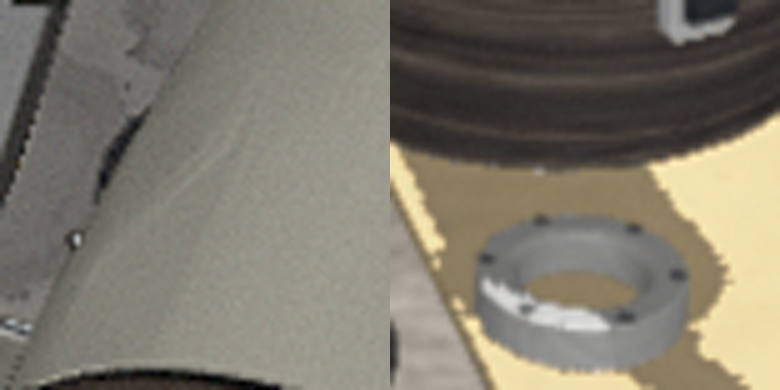

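The arm hides the medium tray in the left crop. The collar stands alone and unmoved in the right crop, at about (582,280). Grasping it now.

In the tool's units: 102.2 mm is 0.1278, 100 mm is 0.125.

Request:
jog_arm(motion=[[0,0,0.0438,0,0,0],[0,0,0.0813,0,0,0],[0,0,0.1063,0,0,0],[0,0,0.1188,0,0,0],[0,0,0.125,0,0,0],[0,0,0.1278,0,0,0],[0,0,0.1278,0,0,0],[0,0,0.1278,0,0,0]])

```text
clock: 21.8
position: [540.8, -323.1, 19.2]
ee_rot: [-0.0, 1.0, -0.0, 0.001]
contact_force: [0.2, -0.1, 0.9]
gripper_width: 83.1
grasp_force: 0.0
```

Request:
jog_arm(motion=[[0,0,0,0,0,0],[0,0,0,0,0,0],[0,0,0,0,0,0],[0,0,0,0,0,0],[0,0,0,0,0,0],[0,0,0,0,0,0]], finger_gap=50)

```text
clock: 22.4
position: [540.7, -323.0, 19.7]
ee_rot: [-0.0, 1.0, -0.0, 0.001]
contact_force: [-1.9, 1.2, 5.5]
gripper_width: 58.8
grasp_force: 63.0
```

Request:
jog_arm(motion=[[0,0,-0.0025,0,0,0],[0,0,-0.0075,0,0,0],[0,0,-0.025,0,0,0],[0,0,-0.0375,0,0,0],[0,0,-0.0375,0,0,0]])

```text
clock: 22.9
position: [541.6, -323.4, 50.5]
ee_rot: [-0.0, 1.0, -0.001, 0.002]
contact_force: [0.3, -0.0, -2.7]
gripper_width: 58.5
grasp_force: 64.8
```

```bash
python3 -c "
from h import *
s=arm.get_image('scene')
f=lambda i,x,y,w,F:cv2.resize(i[y-w:y+w,x-w:x+w],None,fx=F,fy=F,interpolation=cv2.INTER_CUBIC)
cv2.imwrite('pics/s5.png',f(s,377,285,55,5))
go(440.3,-297.5,21,90)"
```

```text
pos [ 540.9 -323.1   49.4] shift [100.6  25.6  28.1] turn [-0.001  0.003 -0.   ] j6 -1.29 t 22.95 F [ 0.6 -0.1 -2.1] w 58.9 g 65
```

View pics/s5.png

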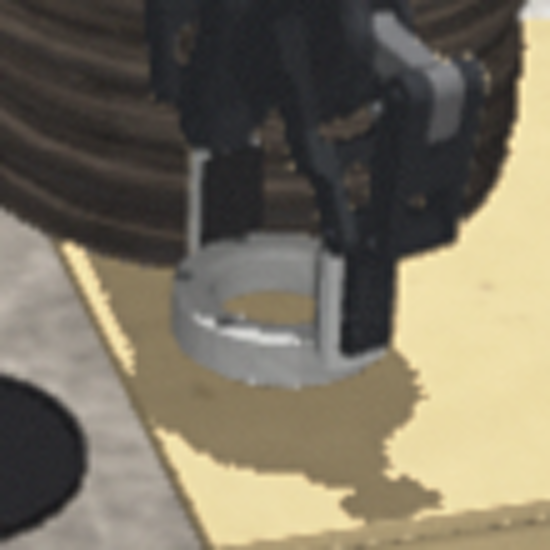

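The collar is held level clear of the bench. Moving it to the large tray.

Units first: shifts go in shares of 800 mm and turns go in shares of pi rad. So 100.2 mm is 0.1253, 95 mm is 0.1188.

Request:
jog_arm(motion=[[0.0125,0.0025,-0.0188,0,0,0],[0.05,0.0125,-0.025,0,0,0],[0.0938,0.0238,-0.025,0,0,0],[0.1188,0.03,-0.0188,0,0,0],[0.1253,0.0313,0,0,0,0],[0.1253,0.0313,0.0188,0,0,0],[0.1253,0.0313,0.0275,0,0,0],[0.1253,0.0313,0.0313,0,0,0],[0.1253,0.0313,0.0331,0,0,0],[0.1253,0.0313,0.0331,0,0,0]])

```text
clock: 23.95
position: [439.4, -297.7, 22.7]
ee_rot: [0.0, 1.0, 0.0, -0.001]
contact_force: [-3.1, 2.1, 6.0]
gripper_width: 59.3
grasp_force: 65.9
```

In the tool's units: -200 mm is -0.25, -165 mm is -0.2063.

Request:
jog_arm(motion=[[0,0,0.0003,0,0,0],[0,0,0,0,0,0],[0,0,0,0,0,0],[0,0,0,0,0,0],[0,0,-0.0063,0,0,0],[0,0,-0.0375,0,0,0],[0,0,-0.0938,0,0,0],[0,0,-0.15,0,0,0],[0,0,-0.2063,0,0,0],[0,0,-0.25,0,0,0]], finger_gap=78)

```text
clock: 24.95
position: [440.3, -298.1, 225.1]
ee_rot: [-0.0, 1.0, -0.001, 0.002]
contact_force: [0.5, -0.1, -0.0]
gripper_width: 77.8
grasp_force: 0.0
```

Request:
jog_arm(motion=[[0.025,-0.0375,-0.0125,0,0,0],[0.0563,-0.0813,-0.025,0,0,0],[0.0875,-0.125,-0.025,0,0,0],[0.1188,-0.1688,-0.025,0,0,0],[0.15,-0.2125,-0.025,0,0,0],[0.1813,-0.2563,-0.025,0,0,0],[0.2125,-0.2875,-0.025,0,0,0],[0.225,-0.3,-0.025,0,0,0],[0.225,-0.3,-0.025,0,0,0]])

```text
clock: 25.85
position: [258.4, -538.7, 241.3]
ee_rot: [0.002, 1.0, 0.0, -0.0]
contact_force: [0.5, -0.1, -0.5]
gripper_width: 78.1
grasp_force: 0.0
```

```bash
python3 -c "
from h import *
i=arm.get_image('top')
cv2.imwrite('pics/t6.png',cv2.resize(i[120:390,150:480],None,fx=2.2,fy=2.2,interpolation=cv2.INTER_CUBIC))"
```

```text
(no output)
```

View pics/t6.png

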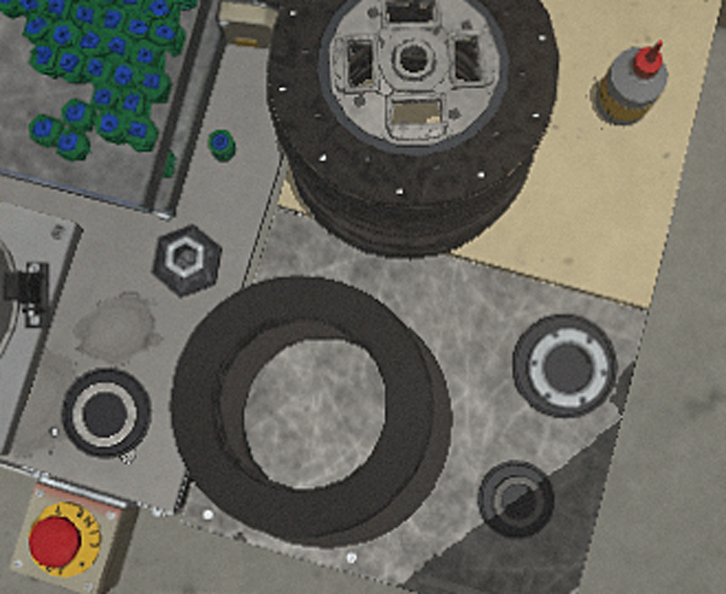

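All four parts lie inside their trays: nut (187,258), wide ring (103,412), narrow ring (518,500) and collar (570,367). The spring at (221,145) and the oil can are untouched.

```bash
python3 -c "
from bench import arm
print(arm.job_done())"
```

```text
the job is handed in; nothing more can be done
None
```

The job is handed in at about 26 s of the 128 s allowed: the last overhead picture shows all four parts inside the rims of their own trays, and the spring and oil can standing where they were.

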